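# Put a die head away on its storage spindle

### The arm

A 6-joint arm with a two-finger parallel gripper is mounted at the origin on the work surface. World frame = base frame: x ahead of the robot, y to its left, z up, the work surface at z = 0. Lengths are in mm, angles in rad, forces in N, time in s.
With the tool pointing down it reaches from about 350 to 775 mm from the base axis. Payload 7.3 kg.
Tool frame: the origin (TCP) lies midway between the tips of the shut fingers; the grasp point (between the pads) lies 19 mm behind it; z points along the fingers, y is the direction in which the jaws open and shut (so a half turn about z gives the same grasp; the last joint's range is limited). The gripper opens to 92 mm and grips with 3 to 60 N. Pads are 19 mm wide; open, the fingers measure 130 mm over their backs; the gripper's body (75 mm by 190 mm) begins 47 mm behind the grasp point.
Start: joints at [0.958, 0.342, 1.524, -0, 1.275, -0.146], TCP at [236.256, 468.858, 226.741] pointing down, gripper open.
Joint ranges: [-2.53, 2.53], [-0.77, 2.02], [0.04, 2.7], [-1, 4.14], [0.28, 2.66], [-3.11, 3.11]. Speed limits (rad/s): [2.57, 2.57, 3.14, 3.14, 3.14, 3.14].

### API

Orientations are given as [roll, pitch, yaw] about the fixed x, y, z axes, in that order (R = Rz(yaw) Ry(pitch) Rx(roll)).
In Python, from plant import sensors, imaging, ticket gives the robot as it stands. The module is installed in compiled form; this text tells all that it offers.
- The arm moves only by the tool arm_command, never from a script. Its argument "increments" is one flat list of numbers, 5 for each row, row after row: the closure, from 0 (fully open) to 1 (shut), then the shift along the tool's x, y, z in mm, then the turn about the tool's z in degrees. In form: [hand, dx, dy, dz, spin, hand, dx, dy, dz, spin, ...]. A call has 1 to 20 rows; each row is the pose to reach, as a shift and turn from the pose commanded when the call began, along the tool's axes at that moment; what a row does not reach only later rows make up. A row lasts 1/8 s, in which the tool goes at most 62.5 mm and 10.7 degrees, less where a joint would pass 70% of its speed; a pose out of reach is approached as far as the arm can. A call with a gripper value outside its range is refused whole. The fingers move at their own pace and stop on an object; the grip force is fixed at half the most. Time passes only in rows, so rows that repeat a pose let the fingers close. It gives the time, the measured TCP pose, the force and the opening at its end, in the units of the state.
- sensors.get_obs(): the state, without advancing time (a new reading comes with each control period).
- imaging.capture(name): name is "scene" or "top" or "wrist"; returns the picture (400x640x3 uint8, blue, green, red); there is no depth.
- imaging.calibration(name): a dict with "fx", "fy", "cx", "cy" (pixels), "D" ([k1, k2, p1, p2, k3] as OpenCV has them; the pictures are not rectified), "world_to_cam" (4x4, takes a point from world to camera coordinates); the wrist camera has in their place "hand_eye" (4x4, takes a point from camera to tool coordinates, whose origin is the TCP and whose axes are the flange's). Camera axes: x right, y down, z forward; pixel columns grow to the right and rows downward; lengths in mm; the calibration is good to about 2 mm. A picture is of the moment at which its call begins: read the wrist's pose just before it. calibration takes no time and is no camera call.
- ticket.close_job(): hands the job in, once; it reports no verdict.
The state is a dict: "time": time; "joint_positions": joint angles; "dq": joint speeds; "tau": joint torques, N m; "tool_pos": TCP position; "tcp_rot": TCP orientation; "contact_force": force on the tool from outside, world axes, zero at the start; "moment": the same for the moment, N m; "grip_width": finger opening in mm.
Only numpy, scipy, OpenCV 4.12 (cv2) and the standard library are available. Lean on these libraries where they do the work, as an engineer would, in place of code of your own. Each camera call takes 0.05 s, during which the arm holds its last target. There are 200 camera calls.

### The job

Put the red-knobbed die head that stands on the table away on the spindle stand: first the green plastic collar goes over the spindle, flat on the stand's base, then the die head goes over the spindle on top of the collar, upright with its chasers up. Lower both parts onto the spindle rather than letting them drop, and leave the finished stack standing by itself.

Things in the scene. Friction and masses are not known exactly. Their poses are not given: they have to be found in the camera images.
- stand: Storage stand (sizes in mm), fixed to the table: round grey base plate, diameter 90, thickness 10, with one upright steel spindle at its centre, diameter 12, its tip 70 above the table, the top 12 tapering to a 4 wide point. Origin: centre of the base's underside, at table level; z up along the spindle.
- collar: Green plastic ring (sizes in mm): outer diameter 54, bore 34 right through, height 28, about 60 g. It starts flat on the table; its yaw means nothing. Origin: centre of its underside; z up along its axis. A metal-coloured collar of the same size also lies on the table and is not wanted.
- die_head: Dark steel hollow cylinder (mm): outer diameter 54, bore 34 right through, height 48, about 0.5 kg; four bright chasers round its upper mouth. It starts upright. A rod (diameter 8) sticks out along its own +x, 26 up, to a RED ball of diameter 16 centred 49 from its axis: grip across its own y. Origin: underside centre; z up; any yaw. Not the like one with a yellow ball, nor those in the bin.
Mind the look-alikes: they are no part of the job. Of the things that look like the collar, take the one that is farthest from the robot's base at the start. There is more than one size of the stand; the job needs the smaller.

How it is judged:
By the outcome, as a careful person would: the job done as asked, in the order asked, and still so for the second after the job is handed in, with the robot touching nothing.
It also fails if it takes over 54 s, if anything falls off the work surface, if the arm or the gripper's body presses on something with over 40 N, if the wrist force passes 120 N, or if a joint passes its speed limit or range.

## Working session

There is one attempt and no reset: what is moved stays moved. The work goes in short steps, Python scripts to look and compute and a tool call to move; the robot and the scene stay as the last step left them, time stands still between calls to the robot, and variables do not carry over. Pictures are saved under pics/ and viewed, about 8 in all and at most 12, crops included, and the job is handed in when it is done.

Besides the shell and the picture viewer there is one more tool, called after "Request:" as a command line: name --argument value ..., lists and objects as JSON in quotes. arm_command: Moves the arm, as the interface text tells. Its arguments: {"type":"object","properties":{"increments":{"type":"array","items":{"type":"number"}}},"required":["increments"]}

```bash
mkdir -p pics
python3 - <<'E'
from plant import sensors, imaging
import cv2
o=sensors.get_obs(); print({k:o[k] for k in('time','tool_pos','tcp_rot','contact_force','grip_width')})
for n in('scene','top'):
    cv2.imwrite(f'pics/{n}0.png',imaging.capture(n)); c=imaging.calibration(n); print(n,{k:c[k] for k in c})
print(imaging.calibration('wrist'))
E
```

```text
{'time': 0.0, 'tool_pos': array([236.03293912, 468.51192938, 226.0323894 ]), 'tcp_rot': array([-3.14007999e+00, -2.33873810e-04,  2.67475310e+00]), 'contact_force': array([ 0.57384196,  0.42215216, -0.09331029]), 'grip_width': 91.82910589477686}
scene {'fx': 460.508196567846, 'fy': 460.508196567846, 'cx': 324.4578976888027, 'cy': 194.7139787356437, 'D': array([-0.10254627,  0.        ,  0.        ,  0.        ,  0.        ]), 'world_to_cam': array([[ 9.51818953e-02,  9.95361337e-01, -1.40077113e-02,
        -6.12068997e+01],
       [ 7.38142447e-01, -8.00124809e-02, -6.69883371e-01,
        -3.37159706e+02],
       [-6.67896800e-01,  5.34210827e-02, -7.42334192e-01,
         1.27582767e+03],
       [ 0.00000000e+00,  0.00000000e+00,  0.00000000e+00,
         1.00000000e+00]])}
top {'fx': 466.210951363082, 'fy': 466.210951363082, 'cx': 322.08231886100515, 'cy': 194.711369922527, 'D': array([-0.06329006,  0.        ,  0.        ,  0.        ,  0.        ]), 'world_to_cam': array([[ 2.33358216e-03, -9.99810245e-01, -1.93398134e-02,
         1.83650544e+01],
       [-9.90775140e-01,  3.08853239e-04, -1.35515776e-01,
         4.83282634e+02],
       [ 1.35496035e-01,  1.94776435e-02, -9.90586415e-01,
         9.46019979e+02],
       [ 0.00000000e+00,  0.00000000e+00,  0.00000000e+00,
         1.00000000e+00]])}
{'fx': 347.4961537424364, 'fy': 347.4961537424364, 'cx': 317.53558485410014, 'cy': 193.60816993519876, 'D': array([0.0141573, 0.       , 0.       , 0.       , 0.       ]), 'hand_eye': array([[-2.71697925e-04, -9.65005996e-01, -2.62227675e-01,
         6.95515716e+01],
       [ 9.99999893e-01, -3.60518575e-04,  2.90605062e-04,
         1.07909786e+00],
       [-3.74973575e-04, -2.62227568e-01,  9.65005991e-01,
        -1.58244897e+02],
       [ 0.00000000e+00,  0.00000000e+00,  0.00000000e+00,
         1.00000000e+00]])}
```

View pics/top0.png

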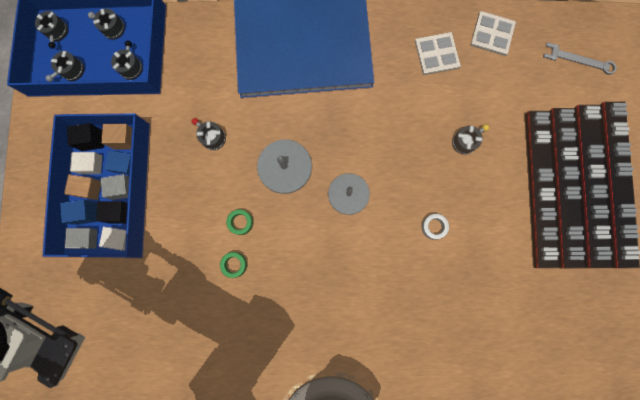

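View pics/scene0.png

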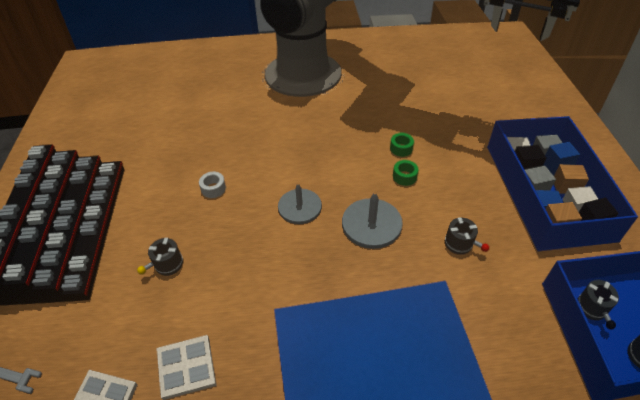

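The top view shows green collars at (239,221) and (233,265), and a metal ring at (435,226) that isn't wanted. Stands are at (285,165), large, and (349,193), small. Die heads have a red ball at (195,121) and a yellow ball at (485,127), and the rest are in the bin. The base is at about (332,400), so the collar at (239,221) looks like the far one. I'll measure these and confirm with a crop.

```bash
cat > h.py <<'E'
import numpy as np, cv2
from plant import sensors, imaging
from scipy.spatial.transform import Rotation as Ro
def cam(name,obs=None):
    c=imaging.calibration(name); K=np.array([[c['fx'],0,c['cx']],[0,c['fy'],c['cy']],[0,0,1]])
    if name=='wrist':
        T=np.eye(4); T[:3,:3]=Ro.from_euler('xyz',obs['tcp_rot']).as_matrix(); T[:3,3]=obs['tool_pos']
        W=T@c['hand_eye']
    else: W=np.linalg.inv(c['world_to_cam'])
    return K,c['D'],W
def cast(cm,uv,z):
    K,D,W=cm; p=cv2.undistortPoints(np.array([[uv]],float),K,D)[0,0]
    d=W[:3,:3]@[p[0],p[1],1]; o=W[:3,3]; return (o+d*(z-o[2])/d[2])[:2]
def blobs(mask,amin=30):
    n,l,s,c=cv2.connectedComponentsWithStats(mask.astype(np.uint8)); 
    return [(c[i].round(1),s[i]) for i in range(1,n) if s[i][4]>amin]
def outer(mask,box,cm,z):
    """min enclosing circle of outer contour points cast on plane z"""
    m=np.zeros_like(mask,np.uint8);x,y,w,h=box[:4]; m[y:y+h,x:x+w]=mask[y:y+h,x:x+w]
    k=max(cv2.findContours(m,cv2.RETR_EXTERNAL,cv2.CHAIN_APPROX_NONE)[0],key=cv2.contourArea)[:,0]
    P=np.array([cast(cm,q,z) for q in k],np.float32)
    return cv2.minEnclosingCircle(P),cv2.fitEllipse(P)
E
python3 - <<'E'
from h import *
for n in('top','scene'):
    im=cv2.imread(f'pics/{n}0.png'); h=cv2.cvtColor(im,cv2.COLOR_BGR2HSV).astype(int); cm=cam(n)
    g=(abs(h[...,0]-62)<18)&(h[...,1]>120)&(h[...,2]>40)
    r=((h[...,0]<5)|(h[...,0]>174))&(h[...,1]>180)&(h[...,2]>60)
    for c,s in blobs(g): print(n,'green',c,s[4],outer(g,s,cm,14)[1],'dist',np.hypot(*cast(cm,c,14)).round())
    for c,s in blobs(r,8): print(n,'red',c,s,cast(cm,c,26).round(1))
    gray=(h[...,1]<60)&(h[...,2]>60)&(h[...,2]<190)
    for c,s in blobs(gray,600): 
        if s[4]<6000: print(n,'gray',c,s[4],cast(cm,c,10).round(1),outer(gray,s,cm,10)[1])
cm=cam('top')
im=cv2.imread('pics/top0.png')
cv2.imwrite('pics/crop.png',cv2.resize(im[95:285,180:380],None,fx=3,fy=3,interpolation=cv2.INTER_CUBIC))
print('head mouth',cast(cm,(211,134),48))
E
```

```text
top green [233.3 219.9] 56 ((428.9130554199219, 198.6128692626953), (43.50533676147461, 43.625892639160156), 173.1809539794922) dist 480.0
top green [225.6 267.1] 54 ((337.9458312988281, 210.3638153076172), (42.32717514038086, 44.08930206298828), 110.55608367919922) dist 399.0
top red [194.2 120.6] [192 119   6   5  20] [648.1 299.4]
top gray [ 5.  79.6] 1920 [759.  763.3] ((849.5618896484375, 772.0257568359375), (34.44702911376953, 702.1448974609375), 95.27706909179688)
top gray [579.1  58.7] 618 [ 798.6 -564.9] ((800.797607421875, -557.4512939453125), (36.593406677246094, 187.967041015625), 164.84315490722656)
top gray [284.1 166.1] 2301 [549.2 102. ] ((549.805908203125, 102.07527160644531), (116.66838836669922, 117.19003295898438), 139.37469482421875)
top gray [348.4 193.5] 1330 [489.  -37.2] ((489.34136962890625, -37.20470428466797), (86.60333251953125, 87.19110870361328), 15.129161834716797)
top gray [ 19.8 344.8] 1450 [159.5 671.4] ((159.7587432861328, 678.0839233398438), (104.713623046875, 134.48785400390625), 79.34449768066406)
top gray [330.7 390.3] 1336 [80.8  0.7] ((81.399
[... 1976 characters left out ...]
67512512207), (187.1201934814453, 193.81851196289062), 153.44577026367188)
scene gray [299.2 205.4] 1079 [491.3 -37.1] ((488.4602355957031, -36.869422912597656), (86.02661895751953, 90.17892456054688), 86.42889404296875)
scene gray [371.6 222.3] 2091 [550.6 102.3] ((546.0380249023438, 103.11222839355469), (116.21224975585938, 119.63346099853516), 71.2923355102539)
scene gray [184.6 367.1] 2609 [ 811.2 -239.3] ((809.1948852539062, -238.83372497558594), (97.92804718017578, 100.54601287841797), 101.96747589111328)
scene gray [104.7 387.5] 1292 [ 836.4 -365. ] ((835.3037109375, -369.7721862792969), (45.21213150024414, 106.76676177978516), 171.8479461669922)
head mouth [611.54498881 255.02668445]
```

View pics/crop.png

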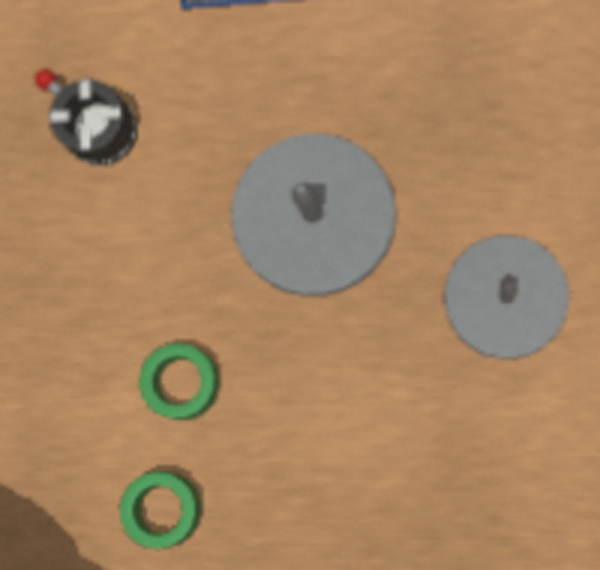

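Crop shows the red-ball head at (92,118) with its ball at (45,78), the large stand at (313,213) and the small one at (506,296). The green collars are at (180,380) and (160,508). The pick is the upper collar, about 465 mm from the base against about 390, and the small stand (88 mm base against 117).

```bash
cat >> h.py <<'E'
def to_tool(t,obs):
    R=Ro.from_euler('xyz',obs['tcp_rot']).as_matrix(); return (R.T@(np.array(t,float)-obs['tool_pos'])).round(1)
E
python3 - <<'E'
from h import *
cm=cam('top');o=sensors.get_obs()
a=cast(cm,(239.7,221.4),28);b=cast(cm,(233.1,264),28);print('far',a,np.hypot(*a),'near',b,np.hypot(*b))
print(to_tool([*a,130],o))
E
```

```text
far [427.26923613 192.39632724] 468.5886755735019 near [338.25423053 204.11625526] 395.068816954145
[-295.1 -160.4   96.3]
```

Request:
arm_command --increments '[0,-40,-22,13,0,0,-90,-49,30,0,0,-140,-76,46,0,0,-190,-103,62,0,0,-240,-130,78,0,0,-280,-152,91,0,0,-295,-160,96,0,0,-295,-160,96,0,0,-295,-160,96,0]'

```text
time: 1.23
tool_pos: [427.1, 194.3, 131.0]
tcp_rot: [3.141, -0.0, 2.676]
contact_force: [0.6, 0.0, 0.0]
grip_width: 91.7
```

Run:
```python
from h import *
o=sensors.get_obs();im=imaging.capture('wrist');cv2.imwrite('pics/w1.png',im);cm=cam('wrist',o);print(o['time'],o['tool_pos'],o['tcp_rot'])
h=cv2.cvtColor(im,cv2.COLOR_BGR2HSV).astype(int)
g=(abs(h[...,0]-62)<18)&(h[...,1]>80)&(h[...,2]>40)
for c,s in blobs(g,200):
    print(c,s,outer(g,s,cm,28)[1]); 
    m=np.zeros(g.shape,np.uint8);x,y,w,hh=s[:4];m[y:y+hh,x:x+w]=g[y:y+hh,x:x+w]*255
    print(cast(cm,c,28), to_tool([*outer(g,s,cm,28)[1][0],3],o))
```

```text
1.225 [427.14978495 194.27789814 131.03721522] [ 3.14109456e+00 -1.06729048e-04  2.67582071e+00]
[274.9  73.7] [ 239   36   75   78 3053] ((338.22320556640625, 207.52633666992188), (52.0417594909668, 52.25849914550781), 113.94623565673828)
[336.41645557 207.33253858] [ 85.4 -28.2 128. ]
[318.7 189.9] [ 285  154   68   70 2661] ((426.66668701171875, 196.92922973632812), (51.816314697265625, 55.32965850830078), 66.08972930908203)
[426.71800172 196.86074576] [  1.6   2.1 128. ]
```

View pics/w1.png

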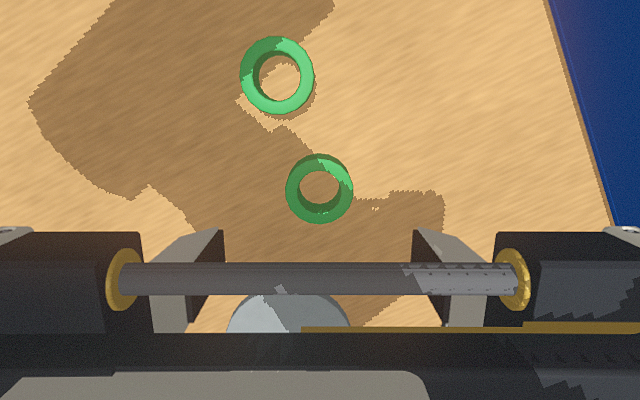

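The wanted collar is central at (319,190) and the near one is at (275,74). I only need a small correction, then down.

Request:
arm_command --increments '[0,1,2,30,0,0,1,2,70,0,0,1,2,105,0,0,1,2,122,0,0,1,2,127,0,0,1,2,127,0,1,1,2,127,0,1,1,2,127,0,1,1,2,127,0,1,1,2,127,0,1,1,2,127,0,1,1,2,127,0]'

```text
time: 2.78
tool_pos: [427.8, 195.4, 3.8]
tcp_rot: [3.141, 0.0, 2.675]
contact_force: [0.7, -1.1, 2.4]
grip_width: 52.8
```

Request:
arm_command --increments '[1,0,0,-20,0,1,0,0,-60,0,1,0,0,-110,0,1,0,0,-146,0,1,-30,-24,-146,0,1,-75,-59,-146,0,1,-120,-95,-146,0,1,-165,-130,-146,0,1,-205,-162,-146,0,1,-225,-177,-146,0,1,-229,-181,-146,0,1,-229,-181,-146,0,1,-229,-181,-146,0]'

```text
time: 4.4
tool_pos: [550.2, -68.0, 149.7]
tcp_rot: [3.141, -0.001, 2.676]
contact_force: [-0.6, 0.2, -0.8]
grip_width: 52.6
```

Run:
```python
from h import *
o=sensors.get_obs();im=imaging.capture('wrist');cv2.imwrite('pics/w2.png',im);cm=cam('wrist',o);print(o['time'],o['tool_pos'],o['tcp_rot'],o['grip_width'])
h=cv2.cvtColor(im,cv2.COLOR_BGR2HSV).astype(int)
g=(h[...,1]<60)&(h[...,2]>50)&(h[...,2]<220)
for c,s in blobs(g,1500):
    e=outer(g,s,cm,10)[1]; print(c,s,e,to_tool([*e[0],0],o))
```

```text
4.4 [550.22424026 -67.99430911 149.71839219] [ 3.14139453e+00 -6.48727808e-04  2.67603868e+00] 52.642632334106565
[504.2  86.1] [  428    10   153   153 18157] ((551.0609741210938, 103.066162109375), (118.64895629882812, 121.79338073730469), 158.034423828125) [ 75.9 153.2 149.8]
[317.6  99.7] [ 264   45  108  111 9370] ((490.64056396484375, -36.683441162109375), (87.97947692871094, 88.06470489501953), 45.613014221191406) [ 67.2   1.2 149.8]
[443.4 280.7] [  200   218   440   117 25526] ((688.7025146484375, -15.415746688842773), (101.52098083496094, 497.8849182128906), 153.4246368408203) [-100.2  109.1  149.7]
[226.5 347.2] [    0   226   640   174 38570] ((682.8276977539062, -198.5535125732422), (175.71827697753906, 592.3310546875), 142.95083618164062) [-177.2  -57.2  149.6]
```

View pics/w2.png

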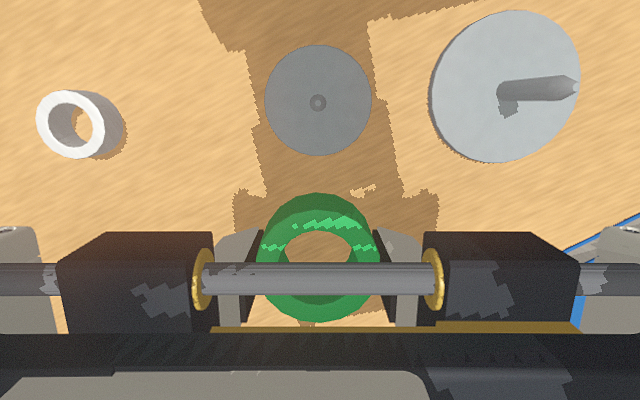

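The small stand's base is centred at (318,100) with the spindle tip at (318,102), the held collar is at (318,257), and the large stand is clear to the right. I'll shift over and lower, with a slow finish.

Request:
arm_command --increments '[1,25,0,0,0,1,55,1,0,0,1,66,1,0,0,1,66,1,5,0,1,66,1,35,0,1,66,1,70,0,1,66,1,100,0,1,66,1,120,0,1,66,1,128,0,1,66,1,132,0,1,66,1,134,0,1,66,1,134,0]'

```text
time: 5.95
tool_pos: [492.7, -38.7, 16.2]
tcp_rot: [3.141, 0.001, 2.675]
contact_force: [-0.2, 0.9, 0.3]
grip_width: 52.7
```

Request:
arm_command --increments '[1,1.5,0,0,0,1,1.5,0,1,0,1,1.5,0,2,0,1,1.5,0,2.5,0,1,1.5,0,2.5,0]'

```text
time: 6.58
tool_pos: [491.0, -38.0, 13.8]
tcp_rot: [3.141, 0.0, 2.675]
contact_force: [-2.0, 0.6, 6.4]
grip_width: 52.9
```

Contact is at 6 N, so the collar is seated. Release, rise and back off to look.

Request:
arm_command --increments '[0,0,0,0,0,0,0,0,0,0,0,0,0,0,0,0,0,0,0,0,0,0,0,-20,0,0,0,0,-70,0,0,0,0,-125,0,0,-20,0,-136,0,0,-66,0,-136,0,0,-66,0,-136,0,0,-66,0,-136,0]'

```text
time: 7.95
tool_pos: [548.9, -67.3, 148.5]
tcp_rot: [-3.141, -0.002, 2.675]
contact_force: [0.0, 0.3, 0.5]
grip_width: 91.6
```

Run:
```python
from h import *
o=sensors.get_obs();im=imaging.capture('wrist');cv2.imwrite('pics/w3.png',im);cm=cam('wrist',o);print(o['time'],o['tool_pos'],o['grip_width'],o['contact_force'])
h=cv2.cvtColor(im,cv2.COLOR_BGR2HSV).astype(int)
g=(abs(h[...,0]-62)<18)&(h[...,1]>80)&(h[...,2]>40)
for c,s in blobs(g,500): print(c,s,outer(g,s,cm,38)[1],outer(g,s,cm,24)[1])
# head: from top picture
t=cam('top'); b=(cast(t,(194.2,120.6),26)+cast(cam('scene'),(484.7,247),26))/2; m=cast(t,(210,134),48)
print('ball',b,'mouth',m,'yaw',np.degrees(np.arctan2(*(b-m)[::-1])),np.hypot(*(b-m)))
```

```text
7.95 [548.8947706  -67.31097053 148.53106775] 91.62164513922656 [0.03881548 0.27296079 0.45333066]
[317.6 104.6] [ 283   68   71   74 2658] ((491.4434814453125, -36.914451599121094), (52.11796188354492, 52.266357421875), 64.19391632080078) ((491.6441345214844, -37.0058708190918), (54.831199645996094, 54.98732376098633), 64.19375610351562)
ball [646.1139246  299.13641997] mouth [611.56013621 257.17918826] yaw 50.526910312497535 54.35414965774738
```

View pics/w3.png

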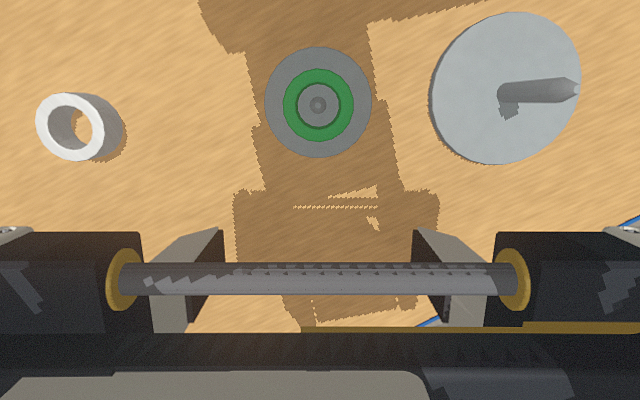

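The collar sits concentric on the small stand: ring at (318,105), spindle tip at (318,104). Next I'll go to view the red-knobbed head with the jaws turned across its y.

Request:
arm_command --increments '[0,8,20,0,10,0,18,45,0,20,0,30,75,0,30,0,42,105,0,40,0,55,136,0,50,0,67,166,0,60,0,79,196,0,70,0,91,226,0,80,0,100,248,0,90,0,104,257,0,100,0,104,257,0,103,0,104,257,0,103,0,104,257,0,103]'

```text
time: 9.62
tool_pos: [572.1, 208.6, 149.3]
tcp_rot: [-3.141, 0.0, 0.878]
contact_force: [0.4, 0.3, -0.3]
grip_width: 91.8
```

Run:
```python
from h import *
o=sensors.get_obs();im=imaging.capture('wrist');cv2.imwrite('pics/w4.png',im);cm=cam('wrist',o);print(o['time'],o['tool_pos'],np.degrees(o['tcp_rot']),o['joint_positions'].round(2))
h=cv2.cvtColor(im,cv2.COLOR_BGR2HSV).astype(int)
r=((h[...,0]<5)|(h[...,0]>174))&(h[...,1]>150)&(h[...,2]>50)
for c,s in blobs(r,30): print('red',c,s,cast(cm,c,26),to_tool([*cast(cm,c,26),0],o))
d=(h[...,2]<75); d[215:]=0
for c,s in blobs(d,300):
    e=outer(d,s,cm,48)[1]; print('dark',c,s,e,to_tool([*e[0],0],o))
```

```text
9.625 [572.13917669 208.61108034 149.27414362] [-1.79984844e+02  1.15165304e-02  5.03251647e+01] [0.22 0.56 1.39 0.   1.19 0.92]
red [317.6  34.5] [308  24  21  20 284] [647.98332518 299.07455151] [118.1   0.7 149.3]
```

View pics/w4.png

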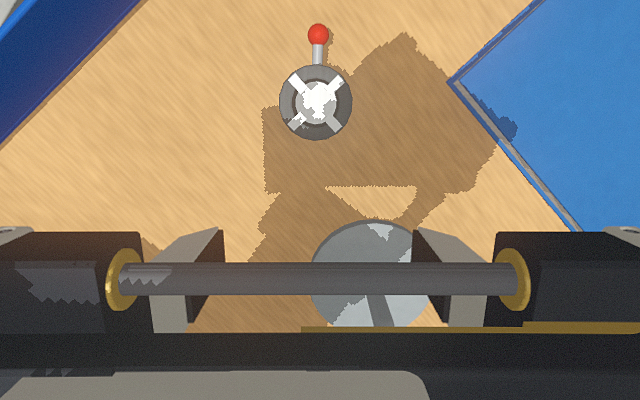

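The red-ball head is clear: ball at (318,35), mouth centre at (316,102). The jaw axis is within about 1° of its y, and its centre is 68.5 mm along tool x. Grip it low.

Request:
arm_command --increments '[0,30,0,0,0,0,60,0,10,0,0,68.5,0,30,0,0,68.5,0,70,0,0,68.5,0,110,0,0,68.5,0,134,0,0,68.5,0,141,0,0,68.5,0,141,0,1,68.5,0,141,0,1,68.5,0,141,0,1,68.5,0,141,0,1,68.5,0,141,0,1,68.5,0,141,0,1,68.5,0,141,0]'

```text
time: 11.42
tool_pos: [616.0, 261.8, 8.6]
tcp_rot: [-3.141, -0.0, 0.877]
contact_force: [-3.5, 1.4, 4.6]
grip_width: 54.1
```

Request:
arm_command --increments '[1,0,0,-15,0,1,0,0,-45,0,1,0,0,-90,0,1,0,0,-135,0,1,0,0,-150,0,1,-20,6,-150,0,1,-55,17,-150,0,1,-95,29,-150,0,1,-135,41,-150,0,1,-175,54,-150,0,1,-215,66,-150,0,1,-255,78,-150,0,1,-285,87,-150,0,1,-304,93,-150,0,1,-310,95,-150,0,1,-310,95,-150,0,1,-310,95,-150,0]'

```text
time: 13.55
tool_pos: [491.4, -37.1, 157.9]
tcp_rot: [-3.141, -0.0, 0.878]
contact_force: [-0.3, 0.3, -5.0]
grip_width: 53.9
```

Run:
```python
from h import *
o=sensors.get_obs();a=imaging.capture('wrist');b=imaging.capture('scene');print(o['time'],o['tool_pos'],o['tcp_rot'],o['grip_width'],o['contact_force'])
print('to stand',to_tool([491.3,-37.2,48],o))
cv2.imwrite('pics/w5.png',np.hstack([cv2.resize(a,(400,250)),cv2.resize(b[40:290,150:550],(400,250))]))
```

```text
13.55 [491.40917354 -37.11141568 157.93862389] [-3.14114825e+00 -8.47871882e-05  8.77822891e-01] 53.926402779902325 [-0.31118428  0.30820983 -4.98399919]
to stand [-1.000e-01  0.000e+00  1.099e+02]
```

View pics/w5.png

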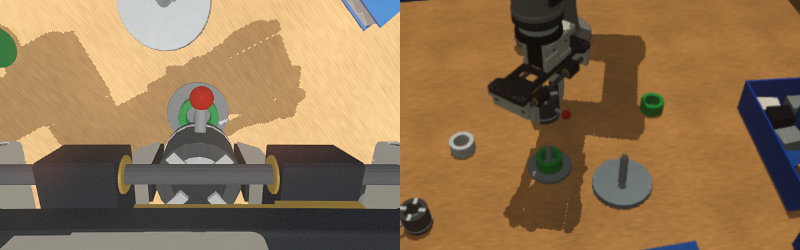

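The head is held upright at (200,165), directly over the stand and collar at (198,105). The collar is still in place around the spindle. Lower it, slow at the end.

Request:
arm_command --increments '[1,0,0,20,0,1,0,0,50,0,1,0,0,72,0,1,0,0,85,0,1,0,0,95,0,1,0,0,103,0,1,0,0,107,0,1,0,0,109,0,1,0,0,109,0]'

```text
time: 14.78
tool_pos: [491.4, -37.8, 49.4]
tcp_rot: [3.141, -0.0, 0.877]
contact_force: [-0.3, -0.3, -5.6]
grip_width: 54.1
```

Request:
arm_command --increments '[1,0,0,1,0,1,0,0,2,0,1,0,0,2.5,0,1,0,0,2.5,0]'

```text
time: 15.28
tool_pos: [491.3, -37.8, 46.7]
tcp_rot: [-3.142, -0.0, 0.877]
contact_force: [-0.0, 0.1, -5.4]
grip_width: 54.3
```

Request:
arm_command --increments '[1,0,0,0.5,0,1,0,0,1,0,1,0,0,1,0]'

```text
time: 15.65
tool_pos: [491.4, -37.8, 46.5]
tcp_rot: [3.141, -0.0, 0.877]
contact_force: [-2.7, 0.4, 5.3]
grip_width: 54.1
```

The load has gone from -5 N to +5 N, so it's seated. Release and retreat.

Request:
arm_command --increments '[0,0,0,0,0,0,0,0,0,0,0,0,0,0,0,0,0,0,0,0,0,0,0,0,0,0,0,0,-15,0,0,0,0,-50,0,0,0,0,-100,0,0,0,0,-130,0,0,-30,0,-130,0,0,-68,0,-130,0,0,-68,0,-130,0,0,-68,0,-130,0]'

```text
time: 17.27
tool_pos: [448.3, -90.0, 176.5]
tcp_rot: [3.14, -0.001, 0.876]
contact_force: [-0.9, 0.1, 0.4]
grip_width: 91.6
```

Run:
```python
from h import *
o=sensors.get_obs();a=imaging.capture('wrist');b=imaging.capture('scene');t=imaging.capture('top');print(o['time'],o['tool_pos'],o['grip_width'],o['contact_force'])
for n,im in(('wrist',a),('scene',b),('top',t)):
    h=cv2.cvtColor(im,cv2.COLOR_BGR2HSV).astype(int); r=((h[...,0]<5)|(h[...,0]>174))&(h[...,1]>150)&(h[...,2]>50)
    cm=cam(n,o)
    for c,s in blobs(r,8):
        p=cast(cm,c,64)
        if np.hypot(*(p-[491,-37]))<80: print(n,c,'ball at z=64:',p,np.hypot(*(p-[491.3,-37.2])))
cv2.imwrite('pics/w6.png',np.hstack([cv2.resize(a,(400,250)),cv2.resize(b[120:270,220:460],(400,250),interpolation=cv2.INTER_CUBIC)]))
```

```text
17.275 [448.28192511 -89.98533426 176.47684455] 91.61594498047485 [-0.89471058  0.14856425  0.40814177]
wrist [319.3  33.6] ball at z=64: [524.67557882  -1.3553731 ] 48.97720427742863
scene [316.7 197.1] ball at z=64: [520.77913928  -2.30755057] 45.678251717317245
top [332.2 173. ] ball at z=64: [523.85582048  -2.34817467] 47.692045210496694
```

View pics/w6.png

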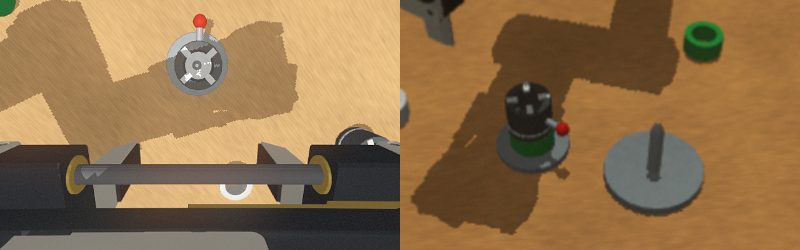

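The head (198,62 left; 528,110 right) stands upright on the green collar on the small stand, chasers up and spindle tip visible in the bore. The robot is clear, so I'm handing in.

```bash
python3 -c "
from plant import ticket
print(ticket.close_job())"
```

```text
the job is handed in; nothing more can be done
None
```

The job is handed in. The green collar that lay farther from the base is flat on the smaller stand, and the red-knobbed die head stands upright on it with its chasers up. Both parts were lowered until the force reading showed light contact of 5–6 N, then released. The last robot reading was at 17.3 s, well inside the 54 s limit.

**Last checks:**
- The final wrist and scene pictures showed the stack upright and centred, with the spindle tip visible in the bore and the gripper well clear.
- Measured at the seated height, the red ball was 49.0 mm (wrist), 47.7 mm (top) and 45.7 mm (scene) from the stand's axis, where 49 is expected. The scene figure is about 3 mm short, a little more than the 2 mm calibration error.

**Disagreement:** before the collar grasp, the top and wrist cameras differed by about 4 mm on the collar's position. I used the close wrist view.

No check failed, but `ticket.close_job()` gives no verdict.

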